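# Lift a freshly painted knob with tongs

### The job

The paint on the turned pieces is still wet. Take the sprung tongs from their wooden rest with the gripper, close them on the stem of the mushroom-headed knob standing on the drying board, raise the knob about 12 cm off the board and finish while still holding it there, still, in the tongs. Do not touch the knob with the gripper itself, do not knock it over, and leave the other two pieces and the paint tin where they are.

Things in the scene. Friction and masses are not known exactly. Their poses are not given: they have to be found in the camera images.
- tongs: Steel sprung tongs lying on edge on the rest, like a letter V seen from above: 200 mm long, arms 3 mm thick and 24 mm tall. Origin at the pivot, on the lower edge; x runs along the middle line from the pivot to the tips, z up. Mass about 115 g, balanced about 93 mm from the pivot. The springs hold the arms open; both arms move alike.
- tongs_grip (a point): Where to pinch the tongs from above: between the arms, half-way up, 95 mm from the pivot, at the 30 mm long black rubber sleeves; axes as the tongs. Over the sleeves 59 mm when open, 39 mm when closed on the knob's stem (arms then parallel). Each arm resists with 6 N at first, 8 N at 39 mm: grip with at least 20 N. Squeezed to about 47 mm they can be carried, the tips still 43 mm apart.
- tongs_tip (a point): The middle between the two rubber-lined tips, half-way up, 85 mm ahead of tongs_grip (axes as the tongs). The inner faces stand 64 mm apart when open; the flat rubber linings are 32 mm long (16 mm before and behind this point) and 24 mm tall. Outside, the open tips measure 74 mm.
- tongs_jaw (a joint): Angle that each arm has closed, rad: 0 open, about 0.10 when closed on the knob's stem, 0.16 fully shut.
- knob_center (a point): White painted wooden knob standing upright on the board, told by its mushroom head: straight round stem 28 mm in diameter and 48 mm tall, then a domed cap 40 mm in diameter; 64 mm tall in all. Point on its axis, half-way up (32 mm above the board). Mass 40 to 85 g. The tongs' arms (24 mm tall) fit on the stem below the cap with the tips' middle about 26 mm above the board.
- knob: The same knob; origin at the centre of its underside, z up along its axis.
- taper_center (a point): White painted tapered foot (a cone cut short, 38 mm wide at the bottom, 24 mm at the top, 60 mm tall) on the board; point at its centre. Leave alone.
- bun_center (a point): White painted squat bun foot, 44 mm in diameter, 32 mm tall, on the board; point at its centre. Leave alone.
- board: Fixed plywood drying board, 80 mm (its x) by 270 mm (its y), 10 mm thick; origin at the centre of its underside. The three pieces stand in a row along its y, 95 mm apart, in any order; its x points away from the robot and the board's robot side is free for coming in with the tongs.
- rest: Fixed wooden rest for the tongs: two crossbars 20 mm wide, 120 mm long (y), 26 mm high, at 65 mm behind and 60 mm ahead of its origin, joined by a 22 mm wide, 10 mm high strip in the middle; origin on the table under the tongs' grip point. The gripper's fingers have free room between the bars, down to the table beside the strip.
- tin: Closed round tin, 86 mm in diameter, 100 mm tall, on the table beyond the work; origin at its underside's centre. Leave alone.
There are look-alikes about, which are no part of the job. Of the things like the tongs, leave any that is yellow; of the rest the smaller one is meant.

How it is judged:
On the way, in this order (a step that is already met when the one before it is completed fails the run):
1. the tongs are in the gripper, clear of their rest, the knob still standing on the board (contact force between the fingers and tongs above 1 N and contact force between tongs and rest below 0.05 N and distance of tongs_grip from where it was at the start of the episode above 0.02 m and distance of knob_center from where it was at the start of the episode below 0.02 m), for 0.2 s.
2. the tongs are closed on the knob's stem (contact force between tongs and knob above 1 N and value of joint tongs_jaw above 0.08 rad and horizontal distance between tongs_tip and knob_center below 0.03 m), for 0.2 s.
At the end, for the whole second after the job is handed in: knob centre over 125 mm above the table, knob still (under 50 mm/s), carried only by the tongs (over 1 N, within 40 mm of the tips' middle), the tongs held by the fingers clear of board and rest; other painted pieces within 15 mm, tin within 20 mm of their start (height (world z) of knob_center above 0.125 m and contact force between tongs and knob above 1 N and contact force between the fingers and tongs above 1 N and distance between tongs_tip and knob_center below 0.04 m and contact force between each of knob, tongs and board below 0.05 N and contact force between tongs and rest below 0.05 N and contact force between knob and the arm below 0.05 N and linear speed of knob below 0.05 m/s and distance of each of taper_center, bun_center from where it was at the start of the episode below 0.015 m and distance of tin from where it was at the start of the episode below 0.02 m); the arm keeps its last pose, push and grip.
It fails at once if the gripper or arm touches the wet knob (contact force between any of the fingers, the arm and knob above 0.3 N).
It fails at once if the knob is knocked over (angle between knob's own z axis and vertical above 0.7 rad).
It fails at once if another painted piece or the tin is disturbed (distance of any of taper_center, bun_center from where it was at the start of the episode above 0.015 m or distance of tin from where it was at the start of the episode above 0.02 m).
It also fails if it takes over 45 s, if anything falls off the work surface, if the arm or the gripper's body presses on something with over 40 N, if the wrist force passes 120 N, or if a joint passes its speed limit or range.

### The arm

A 6-joint arm with a two-finger parallel gripper is mounted at the origin on the work surface. World frame = base frame: x ahead of the robot, y to its left, z up, the work surface at z = 0. Lengths are in m, angles in rad, forces in N, time in s.
With the tool pointing down it reaches from about 0.275 to 1 m from the base axis. Payload 8.4 kg.
Tool frame: the origin (TCP) lies between the finger pads; the fingertips stand env.tip_reach ahead of it and the grasp point (between the pads) lies 2 mm behind it (env.tip_reach is the distance from the TCP to the fingertips, in m); z points along the fingers, y is the line along which they close (so a half turn about z gives the same grasp; the last joint's range is limited). The gripper opens to 85 mm and grips with 20 to 120 N. Pads are 22 mm wide; open, the fingers measure 114 mm over their backs; the gripper's body (76 mm by 85 mm) begins 54 mm behind the grasp point. The pads swing forward as they close: fully open they stand 13 mm farther back than shut.
Start: joints at [-1.34, 0.353, 1.633, -0, 1.155, -0.002], TCP at [0.144, -0.608, 0.248] pointing down, gripper open.
Joint ranges: [-2.63, 2.63], [-0.92, 2.1], [0.06, 2.66], [-1.3, 4.44], [0, 2.69], [-3.02, 3.02]. Speed limits (rad/s): [2.22, 2.22, 2.79, 3.14, 3.14, 3.14].

### API

Orientations are given as a 3x3 rotation matrix whose columns are the frame's x, y, z axes.
In Python, from bench import sense, imaging, order, models, env gives the robot as it stands.
- The arm moves only by the shell command python3 -m handwheel 'ROWS' [OPENING] [FORCE]. ROWS is JSON, a list of rows, each an object with "offset": the shift along the tool's x, y, z in m, a list of three; "spin": the turn about the tool's z in rad. A call has exactly 5 rows; each row shifts and turns the commanded pose from where the row before left it, along the tool's axes as they then stand; what a row does not reach is not made up. A row lasts 1/12 s, in which the tool goes at most 41.7 mm and 7.16 degrees, less where a joint would pass 70% of its speed; a pose out of reach is approached as far as the arm can. A call with a gripper value outside its range is refused whole. OPENING is the closure, from 0 (fully open) to 1 (shut), set as the call begins (- or left out, the last holds). The fingers move at their own pace and stop on an object; FORCE is the grip in N (left out, the last holds). Time passes only in rows, so rows that do not move let the fingers close, or fill a call up. It gives the time, the measured TCP pose, the force, the opening and the grip force at its end, in the units of the state.
- sense(): the state, without advancing time (a new reading comes with each control period).
- imaging.capture(name): name is "scene" or "top" or "wrist"; returns (picture, depth): 480x640x3 uint8, red, green, blue; 480x640 float32, m along the optical axis (not along the pixel's ray), 0 where there is no reading.
- imaging.camera_info(name): a dict with "fx", "fy", "cx", "cy" (pixels), "k1" (the pictures are not rectified: a ray, as slopes to the right and down, at radius r is drawn at 1 + k1 r^2 times it, then the intrinsics apply), "xyz" and "attitude" of the camera in the world. Camera axes: x right, y down, z forward; pixel columns grow to the right and rows downward; lengths in m; the calibration is good to about 2 mm. A picture is of the moment at which its call begins: read the wrist's pose just before it. camera_info takes no time and is no camera call; for the wrist camera it gives the pose at the moment of the call.
- order.hand_in(): hands the job in; it is judged then, once.
Trained networks look in the newest picture that a camera, given by its name, has taken for a name from the list of things; names that differ only in an ending like _2 or _b are one class to them, and where a whole thing is asked for, a point or a joint stands for the part that bears it (a point fixed in the world has none). Each returns a list of dicts, best first, with "conf" (0 to 1); they miss things now and then, are a little off and sometimes report something else, mostly with a low value. They report only what shows in the picture. A call takes as long as a camera call. They do not tell look-alikes from the thing itself.
- models.trace(thing, camera): "mask" (480x640 bool, what is visible of it).
- models.mark_of(thing, camera): "xyz" ([x, y, z] in m, in the coordinates of the camera as it stood for that picture, good to about 4 mm: a listed point, or the origin of a listed thing).
The state is a dict: "t": time; "q": joint angles; "qd": joint speeds; "joint_torque": joint torques, N m; "tcp_pos": TCP position; "ee_rot": TCP orientation; "ft_force": force on the tool from outside, world axes, zero at the start; "torque": the same for the moment, N m; "opening": finger opening in m; "gripper_force": force on a finger pad.
Only numpy, scipy, OpenCV 4.12 (cv2) and the standard library are available. Lean on these libraries where they do the work, as an engineer would, in place of code of your own. Each camera call takes 0.05 s, during which the arm holds its last target. There are 200 camera calls.

## Working session

There is one attempt and no reset: what is moved stays moved. The work goes in short steps, Python scripts to look and compute and a shell command to move; the robot and the scene stay as the last step left them, time stands still between calls to the robot, and variables do not carry over. Pictures are saved under pics/ and viewed, at most 10 in all, crops included, and the job is handed in when it is done.

```bash
mkdir -p pics; ls; cat > h.py <<'E'
import numpy as np, cv2
from bench import sense, imaging, order, models, env
def info(c):
    i=imaging.camera_info(c); return i
def R_of(i):
    a=np.array(i["attitude"],float)
    if a.shape==(3,3): return a
    raise Exception(a)
def world(i,p): return np.array(i["xyz"])+R_of(i)@np.array(p)
def ray(i,u,v):
    x=(u-i["cx"])/i["fx"]; y=(v-i["cy"])/i["fy"]; X,Y=x,y
    for _ in range(10):
        s=1+i["k1"]*(X*X+Y*Y); X,Y=x/s,y/s
    return X,Y
def px(i,u,v,d):
    X,Y=ray(i,u,v); return world(i,[X*d,Y*d,d])
def cap(c,name):
    i=info(c); p,d=imaging.capture(c)
    cv2.imwrite(f"pics/{name}.png",p[:,:,::-1]); np.savez(f"pics/{name}.npz",d=d,p=p)
    import pickle; pickle.dump(i,open(f"pics/{name}.pkl","wb"))
    return i,p,d
def cloud(i,d,m):
    v,u=np.nonzero(m&(d>0)); return np.array([px(i,a,b,d[b,a]) for a,b in zip(u,v)])
E
python3 - <<'E'
from h import *
np.set_printoptions(precision=4,suppress=True)
s=sense(); print(s, env.tip_reach)
for c in ["scene","top"]:
    i,p,d=cap(c,c+"0"); print(c,i)
    for t in ["tongs","tongs_grip","tongs_tip","knob_center","taper_center","bun_center","board","rest","tin"]:
        for r in models.mark_of(t,c): print(t,round(r["conf"],2),world(i,r["xyz"]))
a=cv2.imread("pics/scene0.png");b=cv2.imread("pics/top0.png")
E
```

```text
pics
{'t': 0.0, 'q': array([-1.3404,  0.3537,  1.6341,  0.    ,  1.1552, -0.0024]), 'qd': array([-0.0002, -0.0001,  0.0015, -0.0031, -0.0008, -0.0011]), 'joint_torque': array([ -0.0001, -60.5255, -34.2063,   0.0002,   0.0093,  -0.    ]), 'tcp_pos': array([ 0.1441, -0.6077,  0.2475]), 'ee_rot': array([[ 0.973 ,  0.2307, -0.0003],
       [ 0.2307, -0.973 ,  0.0014],
       [ 0.    , -0.0014, -1.    ]]), 'ft_force': array([ 0.6749,  0.1109, -0.586 ]), 'torque': array([ 0.0269,  0.0282, -0.0234]), 'gripper_force': 0.0, 'opening': 0.08550149813045899} 0.017
scene {'fx': 528.010453977643, 'fy': 528.010453977643, 'cx': 313.0196327683146, 'cy': 239.432213675554, 'k1': -0.06286521375725017, 'xyz': array([ 1.4424, -0.2425,  0.6712]), 'attitude': array([[ 0.2   ,  0.518 , -0.8317],
       [ 0.9798, -0.1082,  0.1682],
       [-0.0029, -0.8485, -0.5292]])}
tongs 0.86 [ 0.3357 -0.2065  0.0239]
tongs 0.58 [ 0.3817  0.2632 -0.0032]
tongs 0.57 [ 0.2389 -0.3333 -0.0024]
tongs_grip 0.84 [ 0.2709 -0.4511  0.0172]
tongs_grip 0.83 [0.3322 0.1774 0.0086]
tongs_grip 0.6 [ 0.4256 -0.2222  0.0372]
tongs_tip 0
[... 497 characters left out ...]
  1.0115]), 'attitude': array([[-0.0215, -0.9871,  0.1585],
       [-0.9997,  0.0188, -0.0186],
       [ 0.0153, -0.1589, -0.9872]])}
tongs 0.98 [ 0.3329 -0.2002  0.0282]
tongs 0.81 [ 0.2386 -0.3279 -0.0029]
tongs 0.75 [0.3773 0.2603 0.0008]
tongs_grip 0.69 [0.3308 0.1774 0.0128]
tongs_grip 0.61 [ 0.4255 -0.2253  0.0412]
tongs_tip 0.89 [0.2888 0.1094 0.0125]
tongs_tip 0.66 [ 0.5129 -0.2422  0.0351]
knob_center 0.87 [0.6365 0.0434 0.0411]
knob_center 0.51 [ 0.4262 -0.229   0.0001]
taper_center 0.74 [0.6287 0.1407 0.0392]
board 0.69 [ 0.3347 -0.2029  0.0268]
board 0.57 [0.6314 0.0413 0.0003]
rest 0.94 [ 0.4258 -0.2311  0.0023]
rest 0.22 [0.6384 0.0441 0.0122]
tin 0.83 [ 0.6817 -0.2427  0.0018]
```

View pics/top0.png

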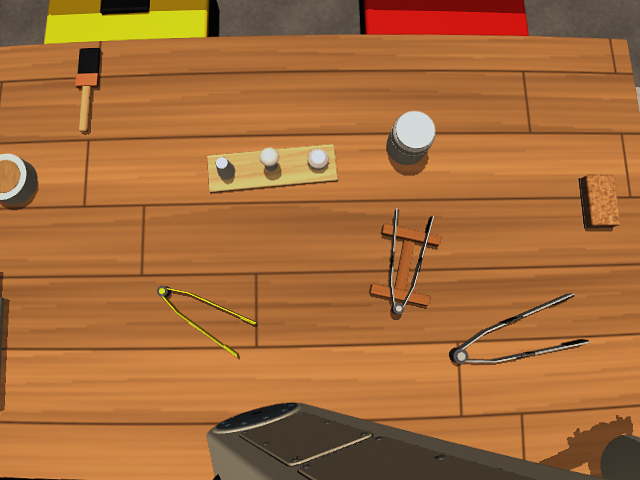

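View pics/scene0.png

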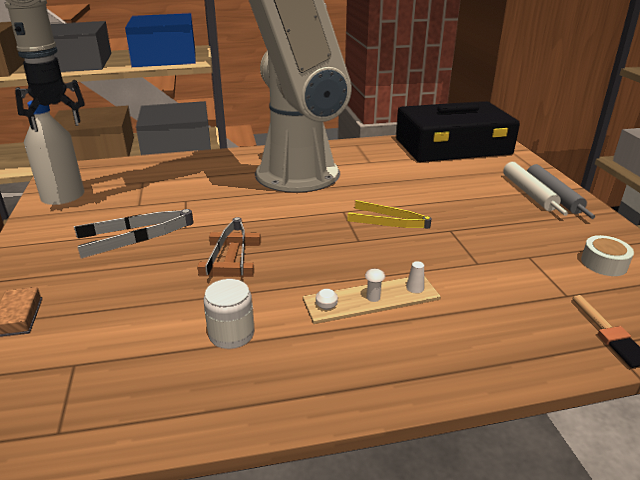

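The candidates in the top image are yellow tongs (205,320), large steel tongs (515,340), and small steel tongs on the wooden rest (410,262). Yellow is excluded, and of the other two the smaller is the one on the rest. The knob is the middle piece on the board (270,158), with the taper to its left and the bun to its right. I'll move above the tongs and confirm with a crop.

```bash
python3 -m handwheel '[{"offset":[0.024,-0.0205,0],"spin":0},{"offset":[0.024,-0.0205,0],"spin":0},{"offset":[0.024,-0.0205,0],"spin":0},{"offset":[0.024,-0.0205,0],"spin":0},{"offset":[0.024,-0.0205,0],"spin":0}]' 0
python3 -m handwheel '[{"offset":[0.024,-0.0205,0],"spin":0},{"offset":[0.024,-0.0205,0],"spin":0},{"offset":[0.024,-0.0205,0],"spin":0},{"offset":[0.024,-0.0205,0],"spin":0},{"offset":[0.024,-0.0205,0],"spin":0}]'
python3 -m handwheel '[{"offset":[0.022,-0.0205,0],"spin":0},{"offset":[0.022,-0.0205,0],"spin":0},{"offset":[0.022,-0.0205,0],"spin":0},{"offset":[0.022,-0.0205,0],"spin":0},{"offset":[0.022,-0.0205,0],"spin":0}]'
python3 -m handwheel '[{"offset":[0,0,0],"spin":0.115},{"offset":[0,0,0],"spin":0.115},{"offset":[0,0,0],"spin":0.115},{"offset":[0,0,0],"spin":0.115},{"offset":[0,0,0],"spin":0}]'
python3 - <<'E'
from h import *
np.set_printoptions(precision=4,suppress=True)
s=sense();print(s["t"],s["tcp_pos"],s["ee_rot"],s["q"],s["ft_force"])
i,p,d=cap("wrist","w1");print(i)
for t in ["tongs","tongs_grip","tongs_tip","rest"]:
    for r in models.mark_of(t,"wrist"): print(t,round(r["conf"],2),world(i,r["xyz"]))
for r in models.trace("tongs","wrist"):
    P=cloud(i,d,r["mask"]); print(r["conf"],len(P),P.mean(0),np.percentile(P[:,2],[5,50,95]))
E
```

```text
t: 1.42
tcp_pos: [0.2379, -0.4795, 0.2483]
ee_rot: [[0.973, 0.23, 0.0], [0.23, -0.973, -0.0], [0.0, 0.0, -1.0]]
ft_force: [1.0, -0.8, 0.1]
opening: 0.0858
gripper_force: 0.0
t: 1.83
tcp_pos: [0.3311, -0.3521, 0.2485]
ee_rot: [[0.973, 0.23, 0.0], [0.23, -0.973, -0.0], [0.0, 0.0, -1.0]]
ft_force: [0.1, -1.7, -0.6]
opening: 0.0854
gripper_force: 0.0
t: 2.25
tcp_pos: [0.4145, -0.2269, 0.2485]
ee_rot: [[0.973, 0.231, 0.001], [0.231, -0.973, -0.0], [0.0, 0.0, -1.0]]
ft_force: [0.4, -0.8, 0.3]
opening: 0.0853
gripper_force: 0.0
t: 2.67
tcp_pos: [0.4139, -0.2281, 0.2484]
ee_rot: [[0.973, -0.23, 0.0], [-0.23, -0.973, -0.0], [0.0, 0.0, -1.0]]
ft_force: [0.8, -1.2, 1.1]
opening: 0.0854
gripper_force: 0.0
2.6667 [ 0.4139 -0.2281  0.2484] [[ 0.9732 -0.23    0.0002]
 [-0.23   -0.9732 -0.0002]
 [ 0.0002  0.0001 -1.    ]] [-0.5068  0.1129  1.9482 -0.      1.0802  1.2961] [ 0.8106 -1.2281  1.0571]
{'fx': 364.0094648844594, 'fy': 364.0094648844594, 'cx': 329.8480502113809, 'cy': 235.04074454114823, 'k1': -0.062363610080342226, 'xyz': array([ 0.4953, -0.247 ,  0.3733]), 'attitude': array([[-0.23  , -0.9205, -0.3159],
       [-0.9732,  0.2176,  0.0745],
       [ 0.0001,  0.3245, -0.9459]])}
tongs 0.89 [ 0.2392 -0.3273 -0.    ]
tongs 0.56 [ 0.3328 -0.2038  0.0227]
tongs 0.49 [0.6378 0.0452 0.0106]
tongs_grip 0.67 [0.3305 0.1794 0.0144]
tongs_tip 0.85 [0.2897 0.1047 0.01  ]
tongs_tip 0.35 [ 0.4228 -0.2251 -0.0002]
rest 0.67 [ 0.4219 -0.2251  0.0008]
0.77 2724 [ 0.4233 -0.2225  0.0452] [0.0312 0.0486 0.0506]
0.56 7712 [ 0.2766 -0.4487  0.0181] [0.0021 0.0185 0.0321]
0.56 3095 [0.3186 0.1517 0.0127] [0.0013 0.0128 0.0234]
```

View pics/w1.png

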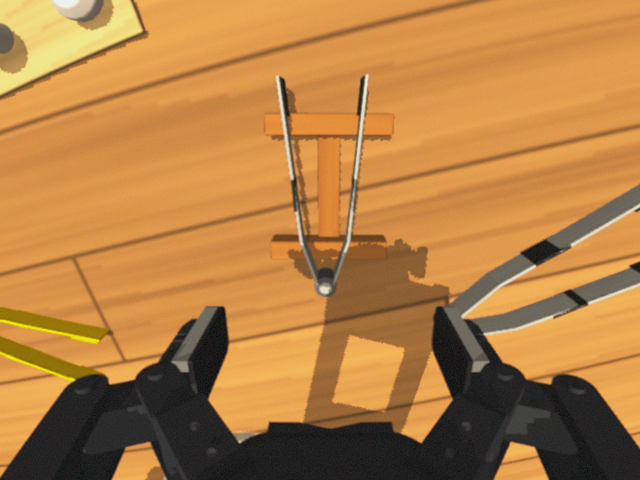

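The wrist view shows the small steel tongs on the rest: pivot (325,283), sleeves (297,193) and (354,193), tips (280,85) and (364,85). The large steel pair is on the right and the yellow pair on the left.

```bash
python3 - <<'E'
from h import *
import pickle
np.set_printoptions(precision=4,suppress=True)
i=pickle.load(open("pics/w1.pkl","rb")); z=np.load("pics/w1.npz"); d=z["d"]
def pl(u,v,h):
    X,Y=ray(i,u,v); r=R_of(i)@[X,Y,1]; return np.array(i["xyz"])+r*(h-i["xyz"][2])/r[2]
import cv2
for c in ["wrist"]:
    r=[r for r in models.trace("tongs",c)]
m=max(r,key=lambda a:a["mask"][60:300,250:390].sum())["mask"]
P=cloud(i,d,m); P=P[(P[:,2]>0.044)]
w,(cx,ang)=None,(P[:,:2].mean(0),0)
rc=cv2.minAreaRect(P[:,:2].astype(np.float32));print(rc, cv2.boxPoints(rc))
piv=pl(325,283,.05);print(piv)
for yaw0 in [-13.3]:
    e=np.array([.9732,-.23]);n=np.array([.23,.9732])
    s=(P[:,:2]-piv[:2])@e;t=(P[:,:2]-piv[:2])@n
    for a in np.arange(0,.2,.02):
        k=(s>=a)&(s<a+.02)
        if k.sum()>5: print(round(a,2),k.sum(),t[k&(t>0)].mean() if (k&(t>0)).any() else 0,t[k&(t<0)].mean() if (k&(t<0)).any() else 0, s[k].min(),s[k].max(), P[k,2].max())
for u,v in [(297,193),(354,193),(280,77),(366,75)]: print(pl(u,v,.05))
cv2.imwrite("pics/crop1.png",cv2.resize(cv2.imread("pics/w1.png")[60:310,230:420],None,fx=2.3,fy=2.3))
E
```

```text
((0.42553454637527466, -0.22438715398311615), (0.07652538269758224, 0.2034350037574768), 77.00088500976562) [[ 0.3178 -0.2388]
 [ 0.516  -0.2845]
 [ 0.5333 -0.21  ]
 [ 0.335  -0.1642]]
[ 0.3398 -0.2054  0.05  ]
0.0 249 0.008206497910893633 -0.007871435139119653 3.703227675211253e-05 0.019996400078526624 0.052256533939236294
0.02 141 0.018415889910121486 -0.017469232421229067 0.02012648918248972 0.03993584896588002 0.05064716279310888
0.04 145 0.023539794693833323 -0.022021257518641462 0.04023442119475237 0.05987192255433965 0.05119754893109768
0.06 148 0.02602990527341062 -0.02403253614195079 0.060242374413409655 0.07999702663454734 0.050992596753580366
0.08 132 0.027783806147910484 -0.02560747889166515 0.08005993365429118 0.09994463677627877 0.05136909200359813
0.1 170 0.030421863458965956 -0.027578620041992425 0.10004383562889209 0.1196616568877432 0.05100997820608549
0.12 142 0.03175412817644371 -0.029049186529522725 0.12000720290154233 0.1399951522037652 0.05073910937460541
0.14 174 0.03390881221560757 -0.030786173851434406 0.14023913576148822 0.15936461655320128 0.05126024974110582
0.16 291 0.035297488297370755 -0.032147786080271495 0.160104592287087 0.17953734417535014 0.05166012207039067
0.18 152 0.03727885770761513 -0.03365794590863077 0.18014763157120994 0.18967828728506742 0.05107914989535123
[ 0.4333 -0.2019  0.05  ]
[ 0.4214 -0.252   0.05  ]
[ 0.5312 -0.2132  0.05  ]
[ 0.5163 -0.2827  0.05  ]
```

View pics/crop1.png

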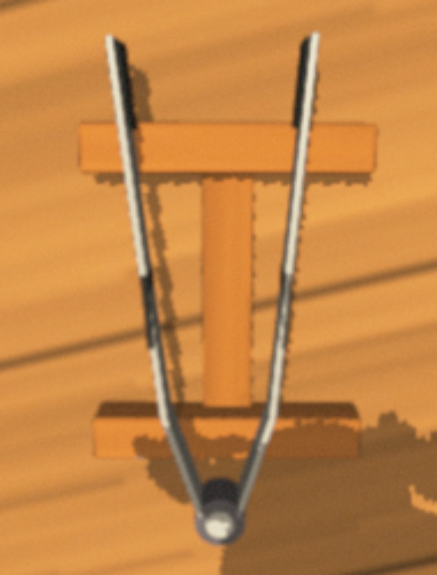

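The crop confirms the small unpainted steel tongs, with black sleeves in the middle of the arms and lying on the rest. The top edge measures 50 mm, so the grip point is at about (0.426,-0.226). I'll descend and squeeze to about 47 mm.

```bash
python3 -m handwheel '[{"offset":[0.0115,-0.0047,0.02],"spin":-0.005},{"offset":[0,0,0.025],"spin":0},{"offset":[0,0,0.025],"spin":0},{"offset":[0,0,0.025],"spin":0},{"offset":[0,0,0.025],"spin":0}]' 0
python3 -m handwheel '[{"offset":[0,0,0.025],"spin":0},{"offset":[0,0,0.025],"spin":0},{"offset":[0,0,0.025],"spin":0},{"offset":[0,0,0.015],"spin":0},{"offset":[0,0,0.0065],"spin":0}]'
python3 -m handwheel '[{"offset":[0,0,0],"spin":0},{"offset":[0,0,0],"spin":0},{"offset":[0,0,0],"spin":0},{"offset":[0,0,0],"spin":0},{"offset":[0,0,0],"spin":0}]' 0.45 45
python3 -m handwheel '[{"offset":[0,0,0],"spin":0},{"offset":[0,0,0],"spin":0},{"offset":[0,0,0],"spin":0},{"offset":[0,0,0],"spin":0},{"offset":[0,0,0],"spin":0}]'
python3 -m handwheel '[{"offset":[0,0,0],"spin":0},{"offset":[0,0,0],"spin":0},{"offset":[0,0,0],"spin":0},{"offset":[0,0,0],"spin":0},{"offset":[0,0,0],"spin":0}]'
```

```text
t: 3.43
tcp_pos: [0.4262, -0.2262, 0.1273]
ee_rot: [[0.976, -0.219, 0.001], [-0.219, -0.976, -0.0], [0.001, 0.0, -1.0]]
ft_force: [-0.0, 0.5, 0.8]
opening: 0.0852
gripper_force: 0.0
t: 3.85
tcp_pos: [0.4249, -0.2257, 0.0297]
ee_rot: [[0.976, -0.22, -0.003], [-0.22, -0.976, 0.002], [-0.003, -0.001, -1.0]]
ft_force: [-0.1, 0.4, -0.6]
opening: 0.0856
gripper_force: 0.0
t: 4.27
tcp_pos: [0.4275, -0.227, 0.0336]
ee_rot: [[0.975, -0.22, 0.003], [-0.22, -0.975, -0.002], [0.003, 0.001, -1.0]]
ft_force: [0.6, 0.7, 4.6]
opening: 0.0472
gripper_force: 7.8
t: 4.68
tcp_pos: [0.4275, -0.227, 0.0336]
ee_rot: [[0.975, -0.22, 0.003], [-0.22, -0.975, -0.002], [0.004, 0.001, -1.0]]
ft_force: [-0.2, 0.3, 7.8]
opening: 0.0473
gripper_force: 8.0
t: 5.1
tcp_pos: [0.4275, -0.227, 0.0336]
ee_rot: [[0.975, -0.22, 0.003], [-0.22, -0.975, -0.002], [0.004, 0.001, -1.0]]
ft_force: [-0.2, 0.6, 7.9]
opening: 0.0469
gripper_force: 8.0
```

```bash
python3 -m handwheel '[{"offset":[0,0,-0.008],"spin":0},{"offset":[0,0,-0.015],"spin":0},{"offset":[0,0,-0.02],"spin":0},{"offset":[0,0,-0.02],"spin":0},{"offset":[0,0,-0.02],"spin":0}]'
python3 -m handwheel '[{"offset":[0,0,-0.012],"spin":0},{"offset":[0,0,-0.005],"spin":0},{"offset":[0,0,0],"spin":0},{"offset":[0,0,0],"spin":0},{"offset":[0,0,0],"spin":0}]'
python3 -m handwheel '[{"offset":[-0.001,-0.01,0],"spin":0},{"offset":[-0.002,-0.018,0],"spin":0},{"offset":[-0.002,-0.02,0],"spin":0},{"offset":[-0.002,-0.02,0],"spin":0},{"offset":[-0.002,-0.02,0],"spin":0}]'
python3 -m handwheel '[{"offset":[-0.002,-0.02,0],"spin":0},{"offset":[-0.002,-0.02,0],"spin":0},{"offset":[-0.002,-0.02,0],"spin":0},{"offset":[-0.002,-0.02,0],"spin":0},{"offset":[-0.002,-0.02,0],"spin":0}]'
python3 -m handwheel '[{"offset":[-0.002,-0.02,0],"spin":0},{"offset":[-0.002,-0.02,0],"spin":0},{"offset":[-0.001,-0.018,0],"spin":0},{"offset":[0,-0.011,0],"spin":0},{"offset":[0,0,0],"spin":0}]'
python3 -m handwheel '[{"offset":[0,0,0],"spin":-0.08},{"offset":[0,0,0],"spin":-0.08},{"offset":[0,0,0],"spin":-0.08},{"offset":[0,0,0],"spin":-0.07},{"offset":[0,0,0],"spin":0}]'
python3 - <<'E'
from h import *
np.set_printoptions(precision=4,suppress=True)
s=sense();print(s["t"],s["tcp_pos"],s["ee_rot"],s["ft_force"])
i,p,d=cap("wrist","w2")
for t in ["tongs_tip","knob_center","knob","taper_center","bun_center","board"]:
    for r in models.mark_of(t,"wrist"): print(t,round(r["conf"],2),world(i,r["xyz"]))
for t in ["tongs","knob","bun_center","taper_center"]:
  for r in models.trace(t,"wrist"):
    P=cloud(i,d,r["mask"]); print(t,r["conf"],len(P),P.mean(0),np.percentile(P[:,2],[5,50,98]))
E
```

```text
t: 5.52
tcp_pos: [0.426, -0.2262, 0.1167]
ee_rot: [[0.975, -0.22, 0.001], [-0.22, -0.975, -0.0], [0.001, 0.0, -1.0]]
ft_force: [-0.1, -0.5, -0.8]
opening: 0.0473
gripper_force: 6.3
t: 5.93
tcp_pos: [0.4256, -0.2259, 0.1312]
ee_rot: [[0.975, -0.22, -0.001], [-0.22, -0.975, 0.001], [-0.001, -0.0, -1.0]]
ft_force: [0.4, 0.9, -1.1]
opening: 0.0471
gripper_force: 6.3
t: 6.35
tcp_pos: [0.4361, -0.1368, 0.1309]
ee_rot: [[0.975, -0.221, -0.002], [-0.221, -0.975, 0.001], [-0.002, -0.0, -1.0]]
ft_force: [0.1, 1.1, -0.4]
opening: 0.047
gripper_force: 6.3
t: 6.77
tcp_pos: [0.4483, -0.037, 0.131]
ee_rot: [[0.975, -0.22, -0.002], [-0.22, -0.975, 0.0], [-0.002, 0.0, -1.0]]
ft_force: [-0.3, -0.2, -1.0]
opening: 0.0469
gripper_force: 6.3
t: 7.18
tcp_pos: [0.4593, 0.0316, 0.1313]
ee_rot: [[0.976, -0.218, -0.001], [-0.218, -0.976, 0.0], [-0.001, -0.0, -1.0]]
ft_force: [0.8, -1.2, -1.6]
opening: 0.047
gripper_force: 6.3
t: 7.6
tcp_pos: [0.4588, 0.0292, 0.1314]
ee_rot: [[0.996, 0.091, -0.001], [0.091, -0.996, -0.0], [-0.001, 0.0, -1.0]]
ft_force: [0.1, -0.3, -0.8]
opening: 0.0468
gripper_force: 6.3
7.6 [0.4588 0.0292 0.1314] [[ 0.9959  0.0905 -0.0009]
 [ 0.0905 -0.9959 -0.0002]
 [-0.001   0.0001 -1.    ]] [ 0.1157 -0.3171 -0.823 ]
tongs 0.96 7638 [0.3516 0.2097 0.0137] [0.0016 0.014  0.0246]
tongs 0.71 17637 [0.5046 0.0334 0.1407] [0.1261 0.1456 0.148 ]
tongs 0.46 59 [ 0.2377 -0.3127  0.0024] [-0.0006  0.0025  0.0074]
```

View pics/w2.png

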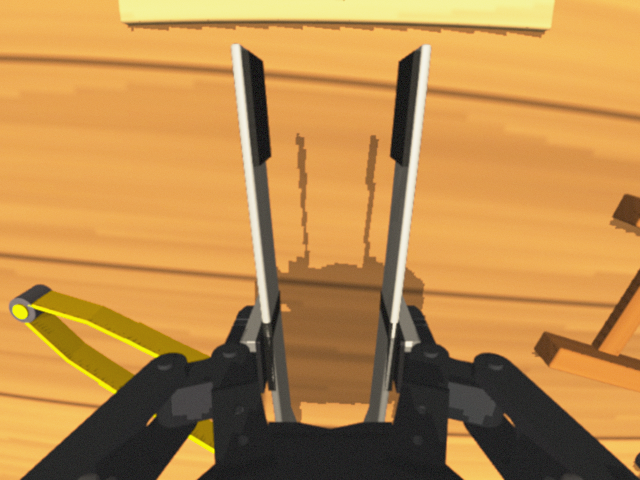

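The wrist view shows the tongs held squarely between the pads, tips at (245,105) and (412,105), and the board edge at the top. I'll raise to see the knob from closer.

```bash
python3 -m handwheel '[{"offset":[0,0,-0.02],"spin":0},{"offset":[0,0,-0.03],"spin":0},{"offset":[0,0,-0.03],"spin":0},{"offset":[0,0,-0.02],"spin":0},{"offset":[0,0,0],"spin":0}]'
python3 - <<'E'
from h import *
import pickle
np.set_printoptions(precision=4,suppress=True)
# tongs pose in tool from w2
i=pickle.load(open("pics/w2.pkl","rb")); z=np.load("pics/w2.npz"); d=z["d"]
T=np.array([.4588,.0292,.1314]);e=np.array([.9959,.0905]);n=np.array([-.0905,.9959])
v,u=np.mgrid[40:300:2,220:440:2]; m=np.zeros((480,640),bool); m[v,u]=1
m&=(d<.35)
P=cloud(i,d,m);P=P[P[:,2]>.12];s=(P[:,:2]-T[:2])@e;t=(P[:,:2]-T[:2])@n
for a in np.arange(0.02,.12,.016):
    k=(s>=a)&(s<a+.016)
    if k.sum()>5: print(round(a,3),"ztop",np.percentile(P[k,2],95),"L",t[k&(t>0)].max(),t[k&(t>0)].min(),"R",t[k&(t<0)].min(),t[k&(t<0)].max())
print("smax",s.max())
st=sense();print(st["t"],st["tcp_pos"])
i,p,d=cap("wrist","w3")
for c in ["wrist","top","scene"]:
  if c!="wrist": i,p,d=cap(c,c+"1")
  for t in ["knob_center","knob","taper_center","bun_center","tongs_tip"]:
    for r in models.mark_of(t,c): 
      if r["conf"]>.4: print(c,t,round(r["conf"],2),world(i,r["xyz"]))
  for t in ["knob","taper_center","bun_center"]:
   for r in models.trace(t,c):
    if r["conf"]<.4: continue
    P=cloud(i,d,r["mask"]); 
    C=P[P[:,2]>.058]
    v,u=np.nonzero(r["mask"])
    print(c,t,round(r["conf"],2),u.mean(),v.mean(),len(P),P.mean(0),P.min(0),P.max(0),"cap",(C[:,:2].min(0)+C[:,:2].max(0))/2 if len(C) else 0)
E
```

```text
t: 8.57
tcp_pos: [0.4617, 0.0299, 0.2358]
ee_rot: [[0.996, 0.088, 0.007], [0.088, -0.996, 0.0], [0.007, 0.0, -1.0]]
ft_force: [0.5, -0.4, -0.7]
opening: 0.0465
gripper_force: 6.3
0.02 ztop 0.14747393227732955 L 0.02474330220491759 0.021241856574941962 R -0.024365728934960064 -0.020681412906999843
0.036 ztop 0.14762184749112062 L 0.0254100254804302 0.021992943588799482 R -0.02505932220840717 -0.021398008296570577
0.052 ztop 0.14774603240931786 L 0.026404545594478038 0.021877460114034547 R -0.02601110262071729 -0.021396062343314724
0.068 ztop 0.14791468222719942 L 0.027124485772781513 0.021309742134249184 R -0.02690384822499223 -0.020887361174958798
0.084 ztop 0.1479675570766368 L 0.027770646666774867 0.022067594197837874 R -0.02779907732447778 -0.021551314288148795
0.1 ztop 0.14781158392663496 L 0.027336702461170825 0.022841314430131345 R -0.027234851036025236 -0.02351901451077016
smax 0.10180954620799898
8.5667 [0.4617 0.0299 0.2358]
wrist knob 0.71 333.625 6.0 359 [0.626  0.0417 0.0392] [0.6205 0.0301 0.0091] [0.6341 0.0545 0.0687] cap [0.6227 0.0415]
wrist taper_center 0.94 222.526
[... 832 characters left out ...]
.6427 0.0394 0.0099]
scene taper_center 0.88 [0.6311 0.1374 0.0395]
scene bun_center 0.67 [ 0.6455 -0.0563  0.0263]
scene tongs_tip 0.95 [0.2907 0.1077 0.0106]
scene tongs_tip 0.92 [ 0.3007 -0.5625  0.0173]
scene tongs_tip 0.89 [0.5429 0.0377 0.232 ]
scene knob 0.97 373.4936974789916 284.22058823529414 473 [0.6506 0.0384 0.0482] [0.6273 0.0223 0.007 ] [0.6636 0.0612 0.0749] cap [0.6454 0.0401]
scene taper_center 0.58 415.66013071895424 277.7930283224401 455 [0.6383 0.1315 0.0409] [ 0.5481  0.1167 -0.0043] [0.6494 0.1571 0.0711] cap [0.6322 0.1345]
scene bun_center 0.78 326.1864406779661 298.99152542372883 352 [ 0.6574 -0.0582  0.0325] [ 0.6093 -0.077   0.0071] [ 0.6727 -0.0376  0.0434] cap 0
```

View pics/w3.png

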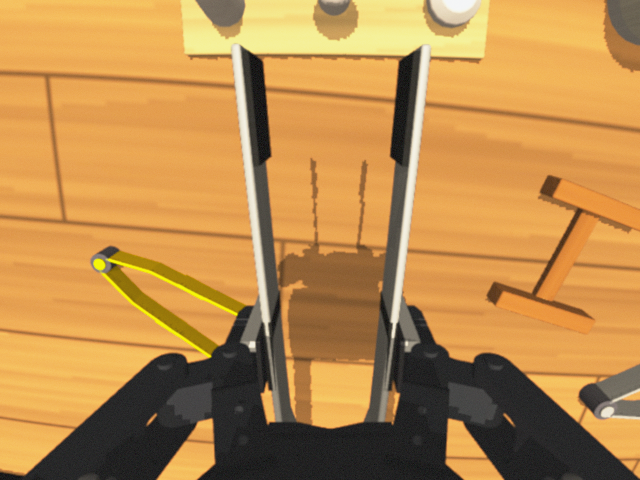

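Relative to the TCP, the tongs are centred and level, with the tip middle 85 mm ahead and the centre 4 mm above. The knob at (334,6) lies on their midline, so I'll descend short of the board and then advance partway and look.

```bash
python3 -m handwheel '[{"offset":[0,0,0.02],"spin":0},{"offset":[0,0,0.03],"spin":0},{"offset":[0,0,0.03],"spin":0},{"offset":[0,0,0.03],"spin":0},{"offset":[0,0,0.03],"spin":0}]'
python3 -m handwheel '[{"offset":[0,0,0.028],"spin":0},{"offset":[0,0,0.02],"spin":0},{"offset":[0,0,0.01],"spin":0},{"offset":[0,0,0],"spin":0},{"offset":[0,0,0],"spin":0}]'
python3 - <<'E'
from h import *
s=sense();print(s["tcp_pos"],s["ee_rot"][:,0])
E
python3 -m handwheel '[{"offset":[0.008,0.0003,0],"spin":0},{"offset":[0.013,0.0003,0],"spin":0},{"offset":[0.013,0.0004,0],"spin":0},{"offset":[0.012,0,0],"spin":0},{"offset":[0.004,0,0],"spin":0}]'
python3 - <<'E'
from h import *
np.set_printoptions(precision=4,suppress=True)
st=sense();print(st["t"],st["tcp_pos"])
T=st["tcp_pos"];R=st["ee_rot"]
i,p,d=cap("wrist","w4")
for r in models.trace("knob","wrist")[:2]:
    P=(cloud(i,d,r["mask"])-T)@R; v,u=np.nonzero(r["mask"])
    C=P[P[:,2]<-.02]
    print(r["conf"],u.min(),u.max(),v.min(),v.max(),P.min(0),P.max(0),"cap",(C.min(0)+C.max(0))/2 if len(C) else 0)
E
```

```text
t: 10.33
tcp_pos: [0.4595, 0.0298, 0.0908]
ee_rot: [[0.996, 0.088, 0.001], [0.088, -0.996, 0.0], [0.001, 0.0, -1.0]]
ft_force: [0.2, 0.7, -1.5]
opening: 0.047
gripper_force: 6.3
t: 10.75
tcp_pos: [0.4595, 0.0298, 0.034]
ee_rot: [[0.996, 0.088, -0.001], [0.088, -0.996, -0.0], [-0.001, -0.0, -1.0]]
ft_force: [0.1, -1.3, -1.4]
opening: 0.0474
gripper_force: 6.3
[0.45945766 0.02978744 0.03396279] [ 9.96147683e-01  8.76899997e-02 -5.08120723e-04]
t: 11.17
tcp_pos: [0.5131, 0.0334, 0.0358]
ee_rot: [[0.996, 0.088, 0.005], [0.088, -0.996, 0.0], [0.005, 0.0, -1.0]]
ft_force: [-0.5, -0.7, -0.6]
opening: 0.0473
gripper_force: 6.3
11.1667 [0.5131 0.0334 0.0358]
0.87 301 371 0 28 [ 0.1077 -0.0106 -0.0293] [0.122  0.0146 0.0283] cap [ 0.1087  0.0017 -0.027 ]
```

View pics/w4.png

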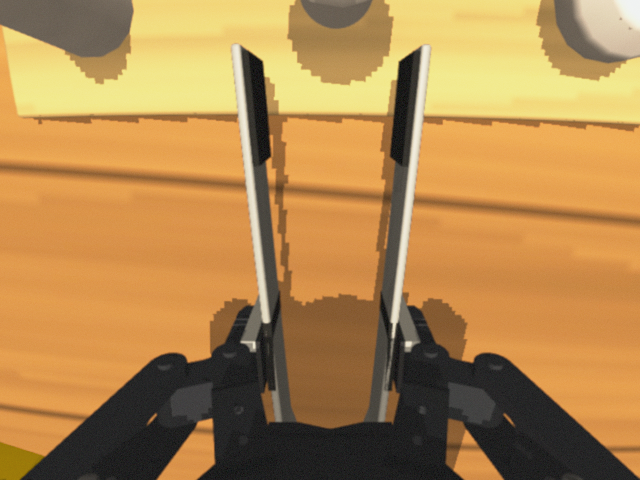

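The wrist view shows the stem entering between the tips at (335,10), 2 mm to the right of the midline and 43 mm ahead. The neighbours at (70,20) and (610,30) are well clear.

```bash
python3 -m handwheel '[{"offset":[0,0.002,0.001],"spin":0},{"offset":[0.004,0,0.001],"spin":0},{"offset":[0.006,0,0],"spin":0},{"offset":[0.007,0,0],"spin":0},{"offset":[0.007,0,0],"spin":0}]'
python3 -m handwheel '[{"offset":[0.007,0,0],"spin":0},{"offset":[0.006,0,0],"spin":0},{"offset":[0.004,0,0],"spin":0},{"offset":[0.002,0,0],"spin":0},{"offset":[0,0,0],"spin":0}]'
python3 - <<'E'
from h import *
np.set_printoptions(precision=4,suppress=True)
st=sense();print(st["t"],st["tcp_pos"],st["ft_force"])
T=st["tcp_pos"];R=st["ee_rot"]
i,p,d=cap("wrist","w5")
for r in models.trace("knob","wrist")[:2]:
    P=(cloud(i,d,r["mask"])-T)@R; v,u=np.nonzero(r["mask"])
    C=P[P[:,2]<-.02]
    print(r["conf"],u.min(),u.max(),v.min(),v.max(),P.min(0),P.max(0),"cap",(C.min(0)+C.max(0))/2 if len(C) else 0)
E
```

```text
t: 11.68
tcp_pos: [0.534, 0.0333, 0.0319]
ee_rot: [[0.996, 0.088, 0.0], [0.088, -0.996, 0.0], [0.0, -0.0, -1.0]]
ft_force: [-0.7, -0.8, -1.6]
opening: 0.0466
gripper_force: 6.3
t: 12.1
tcp_pos: [0.5526, 0.035, 0.0317]
ee_rot: [[0.996, 0.088, 0.0], [0.088, -0.996, 0.0], [0.0, -0.0, -1.0]]
ft_force: [-0.7, 0.6, -1.4]
opening: 0.0471
gripper_force: 6.3
12.1 [0.5526 0.035  0.0317] [-0.7097  0.5954 -1.3684]
0.88 250 412 1 173 [ 0.0602 -0.0237 -0.044 ] [0.1213 0.0197 0.0236] cap [ 0.088  -0.0001 -0.0367]
```

View pics/w5.png

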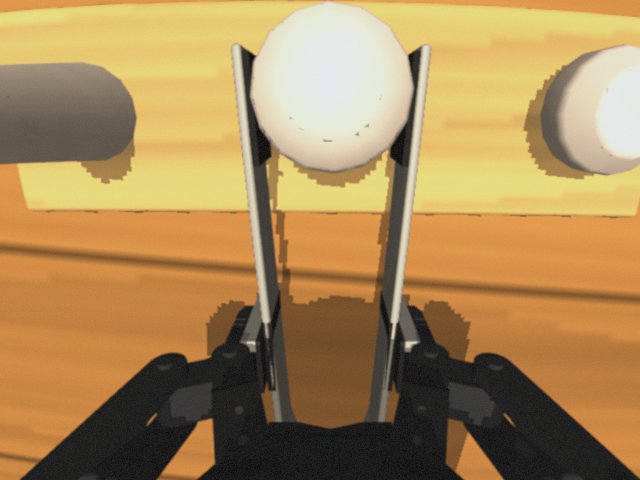

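The cap is centred between the tips at (332,87). I'll close now.

```bash
python3 -m handwheel '[{"offset":[0.0025,0,0],"spin":0},{"offset":[0,0,0],"spin":0},{"offset":[0,0,0],"spin":0},{"offset":[0,0,0],"spin":0},{"offset":[0,0,0],"spin":0}]'
python3 -m handwheel '[{"offset":[0,0,0],"spin":0},{"offset":[0,0,0],"spin":0},{"offset":[0,0,0],"spin":0},{"offset":[0,0,0],"spin":0},{"offset":[0,0,0],"spin":0}]' 0.75 50
python3 -m handwheel '[{"offset":[0,0,0],"spin":0},{"offset":[0,0,0],"spin":0},{"offset":[0,0,0],"spin":0},{"offset":[0,0,0],"spin":0},{"offset":[0,0,0],"spin":0}]'
python3 -m handwheel '[{"offset":[0,0,0],"spin":0},{"offset":[0,0,0],"spin":0},{"offset":[0,0,0],"spin":0},{"offset":[0,0,0],"spin":0},{"offset":[0,0,0],"spin":0}]'
```

```text
t: 12.62
tcp_pos: [0.5546, 0.0352, 0.0318]
ee_rot: [[0.996, 0.088, -0.0], [0.088, -0.996, -0.0], [-0.0, 0.0, -1.0]]
ft_force: [-0.1, -0.2, -0.4]
opening: 0.0467
gripper_force: 6.3
t: 13.03
tcp_pos: [0.5546, 0.0352, 0.0318]
ee_rot: [[0.996, 0.088, -0.0], [0.088, -0.996, 0.0], [-0.0, -0.0, -1.0]]
ft_force: [-0.6, -0.8, -0.1]
opening: 0.0376
gripper_force: 50.0
t: 13.45
tcp_pos: [0.5547, 0.0352, 0.0318]
ee_rot: [[0.996, 0.088, -0.0], [0.088, -0.996, -0.0], [-0.0, 0.0, -1.0]]
ft_force: [-0.3, -0.9, 0.9]
opening: 0.0375
gripper_force: 50.0
t: 13.87
tcp_pos: [0.5547, 0.0351, 0.0318]
ee_rot: [[0.996, 0.088, -0.0], [0.088, -0.996, 0.0], [-0.0, -0.0, -1.0]]
ft_force: [-0.6, -0.1, -0.2]
opening: 0.0378
gripper_force: 50.0
```

Closed on the stem, with 38 mm over the sleeves at 50 N. Lifting slowly by 12 cm.

```bash
python3 -m handwheel '[{"offset":[0,0,-0.003],"spin":0},{"offset":[0,0,-0.006],"spin":0},{"offset":[0,0,-0.01],"spin":0},{"offset":[0,0,-0.01],"spin":0},{"offset":[0,0,-0.01],"spin":0}]'
python3 -m handwheel '[{"offset":[0,0,-0.012],"spin":0},{"offset":[0,0,-0.012],"spin":0},{"offset":[0,0,-0.012],"spin":0},{"offset":[0,0,-0.012],"spin":0},{"offset":[0,0,-0.012],"spin":0}]'
python3 -m handwheel '[{"offset":[0,0,-0.01],"spin":0},{"offset":[0,0,-0.007],"spin":0},{"offset":[0,0,-0.004],"spin":0},{"offset":[0,0,0],"spin":0},{"offset":[0,0,0],"spin":0}]'
python3 -m handwheel '[{"offset":[0,0,0],"spin":0},{"offset":[0,0,0],"spin":0},{"offset":[0,0,0],"spin":0},{"offset":[0,0,0],"spin":0},{"offset":[0,0,0],"spin":0}]'
python3 - <<'E'
from h import *
np.set_printoptions(precision=4,suppress=True)
for c in ["scene","wrist"]:
  i,p,d=cap(c,c+"9")
  for r in models.mark_of("knob_center",c): print(c,r["conf"],world(i,r["xyz"]))
  for r in models.trace("knob",c)[:1]:
    P=cloud(i,d,r["mask"]);print(P.min(0),P.max(0),np.percentile(P[:,2],[2,98]))
a=cv2.imread("pics/scene9.png")[160:340,230:470]
cv2.imwrite("pics/crop9.png",cv2.resize(a,None,fx=3,fy=3))
E
```

```text
t: 14.28
tcp_pos: [0.555, 0.0352, 0.0722]
ee_rot: [[0.996, 0.088, 0.001], [0.088, -0.996, 0.0], [0.001, 0.0, -1.0]]
ft_force: [-0.3, -0.7, -1.1]
opening: 0.0378
gripper_force: 50.2
t: 14.7
tcp_pos: [0.5548, 0.0352, 0.1323]
ee_rot: [[0.996, 0.088, 0.0], [0.088, -0.996, 0.0], [0.0, -0.0, -1.0]]
ft_force: [0.3, 0.5, -1.9]
opening: 0.0373
gripper_force: 50.2
t: 15.12
tcp_pos: [0.5545, 0.0351, 0.1516]
ee_rot: [[0.996, 0.088, -0.0], [0.088, -0.996, -0.0], [-0.0, -0.0, -1.0]]
ft_force: [0.4, -0.2, -1.5]
opening: 0.0379
gripper_force: 50.2
t: 15.53
tcp_pos: [0.5545, 0.0352, 0.1515]
ee_rot: [[0.996, 0.088, -0.001], [0.088, -0.996, -0.0], [-0.001, -0.0, -1.0]]
ft_force: [0.6, -0.3, -1.2]
opening: 0.0376
gripper_force: 50.2
scene 0.7 [0.6445 0.0418 0.1602]
[ 0.3491  0.023  -0.0029] [0.6623 0.1603 0.1941] [0.1295 0.1926]
wrist 0.84 [0.6374 0.0425 0.1624]
[ 0.5875 -0.0131 -0.0018] [0.7037 0.098  0.1951] [0.1831 0.1938]
```

View pics/crop9.png

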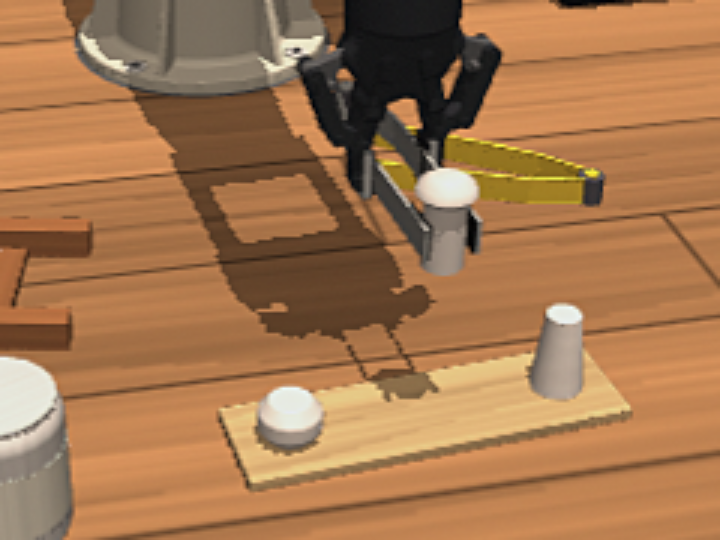

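The crop shows the knob upright in the tongs at (445,220), well above the board. The bun (290,417), taper (558,355) and tin (25,440) have not moved.

```bash
python3 -c "
from bench import order
print(order.hand_in())"
```

```text
the job is handed in; nothing more can be done
None
```

The job is handed in: the tongs hold the knob still and upright, its centre about 16 cm above the table (12 cm off the board), with the other pieces and the tin where they were; no verdict came back.

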